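# Stow the cup arm of the corner dish rack

### The arm

A 7-joint arm with a two-finger parallel gripper is mounted at the origin on the work surface. World frame = base frame: x ahead of the robot, y to its left, z up, the work surface at z = 0. Lengths are in m, angles in rad, forces in N, time in s.
With the tool pointing down it reaches from about 0.425 to 0.95 m from the base axis. Payload 4.7 kg.
Tool frame: the origin (TCP) lies midway between the tips of the shut fingers; the grasp point (between the pads) lies 19 mm behind it (env.grip_depth is the distance from the TCP to the grasp point, in m); z points along the fingers, x is the direction in which the jaws open and shut, and the axes are right-handed (so a half turn about z gives the same grasp; the last joint's range is limited). The gripper opens to 87 mm and grips with 3 to 60 N. Pads are 19 mm wide; open, the fingers measure 117 mm over their backs; the gripper's body (75 mm by 190 mm) begins 51 mm behind the grasp point.
Start: joints at [1.312, 0.469, -0.049, 1.532, 0.024, 1.141, -0.082], TCP at [0.154, -0.657, 0.223] pointing down, gripper open.
Joint ranges: [-2.59, 2.59], [-0.33, 1.99], [-1.39, 1.29], [0.1, 2.45], [-1.04, 4.18], [0.21, 1.99], [-2.66, 2.66]. Speed limits (rad/s): [2.57, 2.57, 3.14, 3.14, 3.14, 3.14, 3.14].

### API

Orientations are given as a rotation vector (axis times angle).
In Python, from cell import env gives the robot as it stands.
- The arm moves only by the tool servo_tool, never from a script. Its argument "series" is a list of rows, each a list of 3 entries, a list of its own where there are three numbers: the closure, from -1 (fully open) to 1 (shut), then the shift along the tool's x, y, z in m, then the turn, a rotation vector about the tool's x, y, z in rad. In form: [[fingers, [x, y, z], [ax, ay, az]], ...]. A call has exactly 8 rows; each row is the pose to reach, as a shift and turn from the pose commanded when the call began, along the tool's axes at that moment; what a row does not reach only later rows make up. A row lasts 1/8 s, in which the tool goes at most 62.5 mm and 10.7 degrees, less where a joint would pass 70% of its speed; a pose out of reach is approached as far as the arm can. A call with a gripper value outside its range is refused whole. The fingers move at their own pace and stop on an object; "newtons" is the grip in N (left out, the last holds). Time passes only in rows, so rows that repeat a pose let the fingers close, or fill a call up. It gives the time, the measured TCP pose, the force and the opening at its end, in the units of the state.
- env.read_state(): the state, without advancing time (a new reading comes with each control period).
- env.camera(name): name is "side" or "top" or "wrist"; returns a dict with "img" (384x512x3 uint8, red, green, blue), "z_map" (384x512 float32, m along the optical axis (not along the pixel's ray), 0 where there is no reading), "vfov" (degrees; the focal length in pixels is half the picture's height over the tangent of half this angle, whatever the lens; pixels are square), "cx", "cy" (the principal point, pixels), "k1" (the pictures are not rectified: a ray, as slopes to the right and down, at radius r is drawn at 1 + k1 r^2 times it, then the intrinsics apply), "origin" and "attitude" of the camera in the world. Camera axes: x right, y down, z forward; pixel columns grow to the right and rows downward; lengths in m; the calibration is good to about 2 mm. A picture is of the moment at which its call begins.
- env.finish_job(): hands the job in, once; it reports no verdict.
The state is a dict: "time_s": time; "joints": joint angles; "joint_vel": joint speeds; "tau": joint torques, N m; "position": TCP position; "tcp_rot": TCP orientation; "ft_force": force on the tool from outside, world axes, zero at the start; "ft_torque": the same for the moment, N m; "gripper_width": opening from 0.0 (shut) to 1.0 (fully open).
Only numpy, scipy, OpenCV 4.12 (cv2) and the standard library are available. Lean on these libraries where they do the work, as an engineer would, in place of code of your own. Each camera call takes 0.05 s, during which the arm holds its last target.

### The job

The cup arm with its wet mugs sticks out past the drip tray: put it away. Turn the wing knob on its holder anticlockwise to the loose stop, slide the holder along the rail right home against the stop by the side wall, and turn the wing knob back clockwise until it is tight again. Finally swing the arm in until it is fully folded along the back wall; leave the plate, the pot lid, the spatula and the spare mug where they are.

Things in the scene. Friction and masses are not known exactly. Their poses are not given: they have to be found in the camera images.
- corner: Fixed corner; moves as one from start to start. Origin on the counter under the rail; +x into the back plywood wall (inner face x=+45 mm), +y along it away from the side wall (inner face y=-240), z up. Walls 264 mm high. Rail at x=0: bar 12 mm wide, 24 high, centre z=215, y -131 to 141. Drip tray and wire grid under it, top z=56. Plate stand at x -160 to -270, y -182 to -210, plate top z=225.
- wing_axis (a point): Point on the knob's upright axis, 263 mm above the counter, half-way up the wings. Black knob on top of the holder: hub 28 mm wide, two opposite upright wings 8 mm thick reaching 38 mm from the axis, 252 to 278 mm above the counter; block top under them at 238. The back wall is 45 mm from the axis, so its wing passes within 7 mm of it and only the front wing can be pushed.
- wing (a joint): Knob angle, rad, growing anticlockwise seen from above. 0 = tight stop, 1.75 = loose stop; the screw pinches the rail below about 0.8. In the corner's frame the front wing points 130 deg from +x towards +y (50 deg to +y of straight out) at 0 and sweeps through straight out (0.87) to 230 deg at 1.75. Pushed 30 mm from the axis it takes about 2 N loose, rising to about 4 N tight.
- holder_push (a point): Middle of where to push the holder: on the +y end face of its grey block, 22 mm in front of the rail's centre, 215 mm above the counter. Block 58 x 70 (along rail) x 46 mm, z 192 to 238; its end face here reaches from the rail's front (x=-6) to x=-36 in the corner's frame. Push it along the corner's -y.
- holder (a joint): Distance (m) of the holder from its stop at the side-wall end; 0 = home against the stop, up to 0.150. Slides along the corner's y with about 5 N of friction when the knob is loose; clamped (over 30 N) when tight.
- cup_arm_pivot (a point): On the upright pivot of the cup arm, at the rod's mid-height, 187 mm above the counter, on a lug 58 mm in front of the rail's centre. Moves with the holder.
- cup_arm_end (a point): Centre of the 18 mm black ball at the end of the cup arm, a level steel rod 10 mm thick, 167 mm from the pivot, 187 mm above the counter. Two white plastic mugs (62 mm wide, 76 long) hang on closed hooks 46 and 114 mm from the pivot and swing a little; their bodies lie 45 to 112 mm below the rod. Between the outer hook (125 mm) and the ball the rod is free to push.
- cup_arm (a joint): Cup arm angle, rad: 0 = folded along the back wall, pointing along the corner's +y, against its stop; grows anticlockwise seen from above, 1.57 = straight out from the back wall. Stays where it is left; about 0.05 N m to turn.
- plate_c (a point): Centre of the white ceramic plate, 176 mm across, standing upright in the wire stand along the side wall. Leave it alone.
- pot_lid_c (a point): Centre, 20 mm up, of the steel pot lid lying on the counter in front of the plank: 188 mm across, 47 mm high with its knob. Leave it alone.
- spatula_c (a point): Middle of the spatula, 200 mm long, lying flat on the plank beside the drip tray. Leave it alone.
- spare_mug_c (a point): Centre, 38 mm up, of the third white mug, 62 mm wide and 76 high, upside down on the plank (top z=40) beside the rail's open end. Leave it alone.

How it is judged:
On the way, in this order (a step that is already met when the one before it is completed fails the run):
1. the wing knob is turned loose, at least 1.2 rad anticlockwise from tight (value of joint wing above 1.2 rad), for 0.1 s.
2. the holder is slid home to within 4 mm of the stop by the side wall, with the knob still loose (value of joint holder below 0.004 m and value of joint wing above 1 rad), for 0.2 s.
3. the wing knob is turned back tight, to within 0.3 rad of its tight stop, with the holder still home (value of joint wing below 0.3 rad and value of joint holder below 0.006 m), for 0.2 s.
4. the cup arm is folded in to within 0.09 rad of its stop (value of joint cup_arm below 0.09 rad), for 0.2 s.
At the end, for the whole second after the job is handed in: The wing knob is within 0.3 rad of its tight stop, the holder within 6 mm of the stop by the side wall, and the cup arm folded to within 0.09 rad of its stop along the back wall and at rest (all of step 3 and value of joint cup_arm below 0.09 rad and velocity of joint cup_arm between -0.1 and 0.1 rad/s); the robot touches nothing.
It fails at once if the plate is shifted more than 30 mm (distance of plate_c from where it was at the start of the episode above 0.03 m).
It fails at once if the pot lid is shifted more than 30 mm (distance of pot_lid_c from where it was at the start of the episode above 0.03 m).
It fails at once if the spatula is shifted more than 30 mm (distance of spatula_c from where it was at the start of the episode above 0.03 m).
It fails at once if the spare mug is shifted more than 30 mm (distance of spare_mug_c from where it was at the start of the episode above 0.03 m).
It also fails if it takes over 72 s, if anything falls off the work surface, if the arm or the gripper's body presses on something with over 40 N, if the wrist force passes 120 N, or if a joint passes its speed limit or range.

## Working session

There is one attempt and no reset: what is moved stays moved. The work goes in short steps, Python scripts to look and compute and a tool call to move; the robot and the scene stay as the last step left them, time stands still between calls to the robot, and variables do not carry over. Pictures are saved under pics/ and viewed, and the job is handed in when it is done.

Besides the shell and the picture viewer there is one more tool, called after "Call:" in YAML: its name, and indented under it one key for each argument. servo_tool: Moves the arm, as the interface text tells. Its arguments: {"type":"object","properties":{"series":{"type":"array","items":{"type":"array"}},"newtons":{"type":"number"}},"required":["series"]}

```bash
ls; mkdir -p pics
cat > h.py <<'E'
import numpy as np, cv2, json
from cell import env
from scipy.spatial.transform import Rotation as R
def snap(n,f):
    c=env.camera(n); cv2.imwrite('pics/'+f,c['img'][:,:,::-1]); np.savez('pics/'+f+'.npz',**{k:np.array(v) for k,v in c.items()}); return c
E
python3 - <<'E'
from h import *
s=env.read_state(); print({k:np.round(v,3) for k,v in s.items()})
for n in ['side','top','wrist']:
    c=snap(n,n+'0.png'); print(n,c['vfov'],c['cx'],c['cy'],c['k1'],c['origin'],np.array(c['attitude']))
E
```

```text
pics
{'time_s': np.float64(0.0), 'joints': array([ 1.312,  0.469, -0.049,  1.534,  0.024,  1.141, -0.082]), 'joint_vel': array([-0.001,  0.   , -0.001, -0.001, -0.   ,  0.001, -0.   ]), 'tau': array([ 0.0000e+00, -5.0796e+01, -8.1000e-02, -2.3615e+01, -6.1000e-02,
        3.8000e-02,  0.0000e+00]), 'position': array([ 0.154, -0.657,  0.221]), 'tcp_rot': array([-2.461e+00,  1.951e+00,  2.000e-03]), 'ft_force': array([-0.725, -0.075,  0.637]), 'ft_torque': array([-0.052,  0.009,  0.021]), 'gripper_width': np.float64(0.996)}
side 57.72939571938322 256.70400753023284 190.74954389471026 -0.06741953543066011 [0.21612266 0.64369045 0.7130916 ] [-0.73308001  2.54451004 -1.22437867]
top 54.472146644905656 261.2473595382187 193.63790705677056 -0.06298273619566093 [0.46843096 0.07818023 1.150135  ] [-2.22885872  2.16672922 -0.08024081]
wrist 58.7430255520178 260.6840423964456 188.99838633249448 -0.08537638718750994 [ 0.22947461 -0.63979251  0.38451427] [ 2.27803996 -1.80617392 -0.26270856]
```

View pics/side0.png

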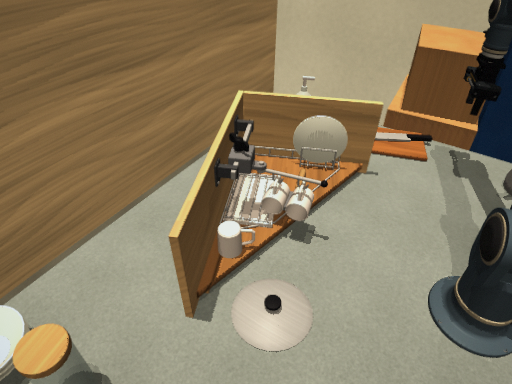

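View pics/top0.png

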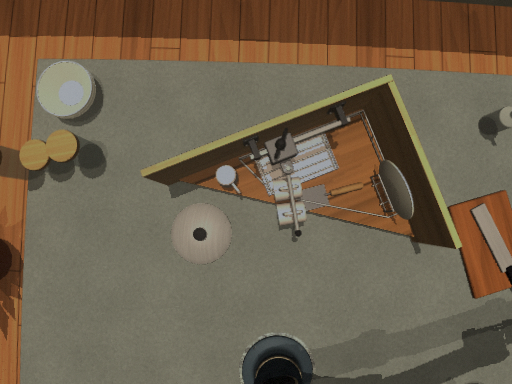

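```bash
cat >> h.py <<'E'
def cloud(c):
    h,w=c['z_map'].shape; f=h/2/np.tan(np.radians(float(c['vfov']))/2)
    u,v=np.meshgrid(np.arange(w),np.arange(h))
    K=np.array([[f,0,float(c['cx'])],[0,f,float(c['cy'])],[0,0,1]])
    p=np.stack([u,v],-1).reshape(-1,1,2).astype(float)
    n=cv2.undistortPoints(p,K,np.array([float(c['k1']),0,0,0,0])).reshape(h,w,2)
    z=c['z_map'][...,None]
    P=np.concatenate([n*z,z],-1)
    return P@R.from_rotvec(c['attitude']).as_matrix().T+np.array(c['origin']), z[...,0]>0
E
python3 - <<'E'
from h import *
for n in ['top','side']:
    c=dict(np.load(f'pics/{n}0.png.npz')); P,ok=cloud(c)
    hsv=cv2.cvtColor(c['img'],cv2.COLOR_RGB2HSV)
    m=ok&(abs(P[...,2]-.264)<.006)&(P[...,0]>.2)&(P[...,0]<1.0)&(hsv[...,1]>60)&(hsv[...,2]>100)
    print(n,m.sum())
    cv2.imwrite(f'pics/m_{n}.png',np.where(m[...,None],[0,0,255],c['img'][...,::-1]).astype(np.uint8))
    q=P[m]
    # corner rough
    A=q
    rng=np.random.default_rng(0); rest=q[:,:2]
    for k in range(2):
        best=None
        for i in range(400):
            a,b=rest[rng.choice(len(rest),2,False)]; d=b-a; L=np.linalg.norm(d)
            if L<.1: continue
            nn=np.array([-d[1],d[0]])/L; e=abs((rest-a)@nn)<.008
            if best is None or e.sum()>best.sum(): best=e
        s=rest[best]; mu=s.mean(0); d=np.linalg.svd(s-mu)[2][0] if len(s)<5000 else None
        t=(s-mu)@d; r=(s-mu)@np.array([-d[1],d[0]])
        print('line',len(s),mu,d,np.degrees(np.arctan2(d[1],d[0])),'ends',mu+d*t.min(),mu+d*t.max(),'thick',r.min(),r.max())
        rest=rest[~best]
    dark=ok&(c['img'].max(-1)<70)&(P[...,2]>.24)&(P[...,2]<.285)&(P[...,0]>.4)&(P[...,0]<.9)&(abs(P[...,1])<.3)
    n_,lab,st,ce=cv2.connectedComponentsWithStats(dark.astype(np.uint8))
    for i in range(1,n_):
        if st[i,4]>8: print('dark',st[i],P[lab==i].mean(0))
E
```

```text
top 3173
line 1715 [0.68977454 0.05758362] [-0.38949885  0.92102695] 112.92332012398892 ends [ 0.81924056 -0.24855769] [0.56369385 0.35571983] thick -0.008143293734100604 0.007963762683740761
line 1136 [ 0.60382695 -0.33034002] [-0.91886451 -0.3945732 ] -156.76064168266558 ends [ 0.82321753 -0.23613065] [ 0.40432547 -0.41600873] thick -0.007876319545930252 0.008250016821507377
dark [307  83 106  64 471] [ 0.73839023 -0.22033743  0.25137557]
dark [167 114 139  55 227] [0.65104082 0.12449833 0.24772495]
dark [274 128  14  31 180] [0.6419532  0.02413674 0.27123487]
side 2049
line 1153 [0.6499875  0.14725428] [-0.3917503   0.92007158] 113.06345196132092 ends [ 0.81701619 -0.24503222] [0.56081385 0.35668906] thick -0.008705423433114617 0.007296313002560019
line 443 [ 0.60083679 -0.32698471] [-0.91955228 -0.39296768] -156.8607164623956 ends [ 0.82339533 -0.23187504] [ 0.4024947  -0.41174556] thick -0.006766828461144399 0.00933302075415154
dark [229 132  20  20 243] [0.64238646 0.02933561 0.26438643]
```

Run:
```python
from h import *
for n,(x,y,w,h) in dict(top=(140,70,330,180),side=(170,80,220,240)).items():
    i=cv2.imread(f'pics/{n}0.png')[y:y+h,x:x+w]; k=2.4; cv2.imwrite(f'pics/{n}0z.png',cv2.resize(i,None,fx=k,fy=k,interpolation=cv2.INTER_CUBIC))
```

```text
(no output)
```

View pics/top0z.png

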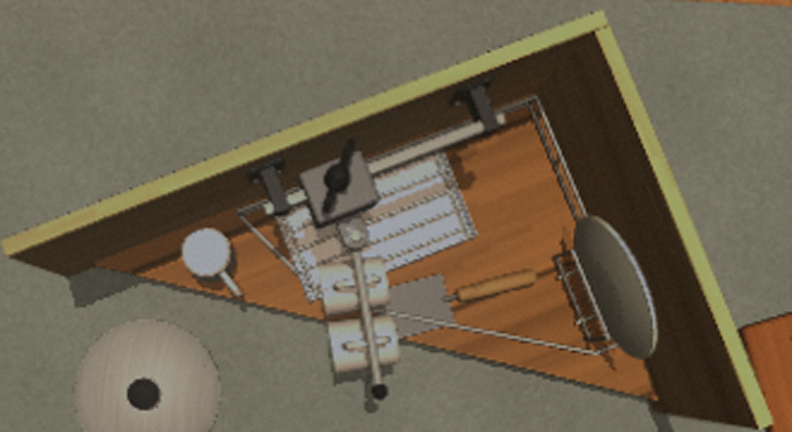

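View pics/side0z.png

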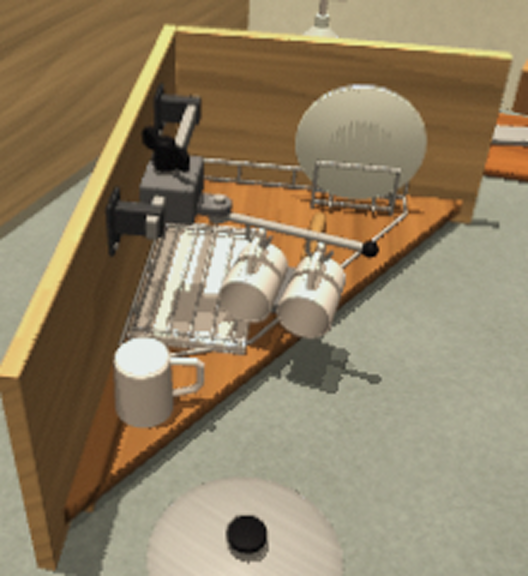

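View pics/wrist0.png

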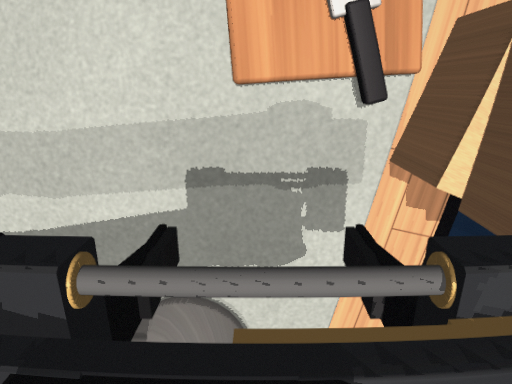

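```bash
cat >> h.py <<'E'
th=np.radians(23.0); ex=np.array([np.cos(th),np.sin(th)]); ey=np.array([-np.sin(th),np.cos(th)])
def incorner(P,o): d=np.asarray(P)[...,:2]-o; return np.stack([d@ex,d@ey],-1)
E
python3 - <<'E'
from h import *
o=np.zeros(2)
for n in ['top','side']:
    c=dict(np.load(f'pics/{n}0.png.npz')); P,ok=cloud(c); C=incorner(P,o); z=P[...,2]
    # wall tops inner edge
    hsv=cv2.cvtColor(c['img'],cv2.COLOR_RGB2HSV)
    m=ok&(abs(z-.264)<.005)&(hsv[...,1]>60)&(hsv[...,2]>100)
    q=C[m&(C[...,0]>.63)&(C[...,0]<.69)&(C[...,1]>-.5)&(C[...,1]<0)]; print(n,'back wall x',np.percentile(q[:,0],[1,3,10,50,90,97,99]).round(4))
    q=C[m&(C[...,1]>-.57)&(C[...,1]<-.51)&(C[...,0]<.62)&(C[...,0]>.3)]; print('side wall y',np.percentile(q[:,1],[1,3,10,50,90,97,99]).round(4))
    near=ok&(abs(C[...,0]-.6)<.08)&(C[...,1]>-.4)&(C[...,1]<-.1)
    k=near&(z>.248)&(z<.29)&(C[...,0]<.640)&(c['img'].max(-1)<80)
    q=C[k]; r=cv2.minAreaRect((q*1000).astype(np.float32)); print('knob',k.sum(),q.mean(0),r,z[k].max())
    d=q-q.mean(0); print('pca dir',np.linalg.svd(d)[2][0])
    b=near&(abs(z-.238)<.004); q=C[b]; print('block top',b.sum(),np.percentile(q,[2,98],axis=0).round(4))
    ball=ok&(c['img'].max(-1)<70)&(z>.165)&(z<.21)&(C[...,0]<.5)&(C[...,0]>.25)&(C[...,1]>-.35)&(C[...,1]<0)
    q=C[ball]; print('ball',len(q),q.mean(0) if len(q) else 0)
    rod=ok&(z>.175)&(z<.2)&(C[...,0]<.56)&(C[...,0]>.35)&(C[...,1]>-.3)&(C[...,1]<-.1); q=C[rod]; 
    if len(q): print('rod',len(q),np.median(q,0),np.linalg.svd(q-q.mean(0))[2][0])
    # dark bracket points
    br=near&(c['img'].max(-1)<70)&(z>.17)&(z<.27)&(C[...,1]>-.20); q=C[br]; print('bracketL',len(q),np.percentile(q,[2,50,98],axis=0).round(3),z[br].max())
s=env.read_state(); M=R.from_rotvec(s['tcp_rot']).as_matrix(); print(M.round(3))
E
```

```text
top back wall x [0.6485 0.649  0.6501 0.6571 0.6641 0.6655 0.6662]
side wall y [-0.5497 -0.549  -0.5474 -0.5402 -0.5334 -0.5321 -0.5315]
knob 171 [ 0.60117285 -0.22898661] ((602.645751953125, -229.62127685546875), (24.890819549560547, 71.39530944824219), 63.06299591064453) 0.2803001749388755
pca dir [-0.7383      0.67447247]
block top 615 [[ 0.5682 -0.3934]
 [ 0.6488 -0.1427]]
ball 31 [ 0.38249907 -0.19472864]
rod 265 [ 0.45039957 -0.21037979] [-0.9782153   0.20759294]
bracketL 424 [[ 0.577 -0.198]
 [ 0.644 -0.164]
 [ 0.649 -0.104]] 0.25898098913675915
side back wall x [0.6485 0.649  0.6498 0.6568 0.6646 0.6661 0.6668]
side wall y [-0.5505 -0.5483 -0.5459 -0.5357 -0.5313 -0.5302 -0.529 ]
knob 223 [ 0.60288149 -0.22427273] ((605.4295654296875, -227.2962646484375), (20.285993576049805, 74.23703002929688), 52.352752685546875) 0.278719524401716
pca dir [-0.75248769  0.65860631]
block top 352 [[ 0.5691 -0.3866]
 [ 0.6502 -0.1214]]
ball 35 [ 0.38262672 -0.19100447]
rod 321 [ 0.46076868 -0.21048343] [-0.98263749  0.18553586]
bracketL 487 [[ 0.57  -0.199]
 [ 0.619 -0.164]
 [ 0.649 -0.148]] 0.2424315563586033
[[ 0.228 -0.974 -0.   ]
 [-0.974 -0.228  0.001]
 [-0.002  0.    -1.   ]]
```

Call:
servo_tool:
  series:
    - [1,[0,0,-0.055],[0,0,-0.05]]
    - [1,[0,0,-0.11],[0,0,-0.1]]
    - [1,[-0.03,-0.036,-0.14],[0,0,-0.171]]
    - [1,[-0.066,-0.078,-0.14],[0,0,-0.171]]
    - [1,[-0.103,-0.122,-0.14],[0,0,-0.171]]
    - [1,[-0.141,-0.166,-0.14],[0,0,-0.171]]
    - [1,[-0.179,-0.211,-0.14],[0,0,-0.171]]
    - [1,[-0.217,-0.256,-0.14],[0,0,-0.171]]

```text
time_s: 1.15
position: [0.3544, -0.3858, 0.3624]
tcp_rot: [2.619, -1.735, -0.0]
ft_force: [1.0, -0.8, -0.4]
gripper_width: 0.17
```

```bash
cat >> h.py <<'E'
K0=np.array([.6028,-.228])
def where():
    s=env.read_state(); M=R.from_rotvec(s['tcp_rot']).as_matrix(); p=np.array(s['position'])
    k=np.array([p[:2]@ex,p[:2]@ey])-K0
    f=np.array(s['ft_force']); fc=[f[:2]@ex,f[:2]@ey,f[2]]
    print('t',round(float(s['time_s']),2),'K mm',(k*1000).round(1),'z',round(p[2]*1000,1),'toolx ang',round(np.degrees(np.arctan2(M[1,0],M[0,0])),2),'tilt',M[2].round(3),'F corner',np.round(fc,1),'w',round(float(s['gripper_width']),2),'q',np.round(s['joints'],2))
    return k,p[2]
E
python3 -c "
from h import *
where()"
```

```text
t 1.15 K mm [-427.3 -265.6] z 362.4 toolx ang -67.04 tilt [ 0.  0. -1.] F corner [ 0.6 -1.1 -0.4] w 0.17 q [ 0.97  0.14 -0.26  1.67  0.04  1.34 -0.46]
```

Call:
servo_tool:
  series:
    - [1,[-0.035,-0.05,0],[0,0,0]]
    - [1,[-0.07,-0.1,0],[0,0,0]]
    - [1,[-0.105,-0.15,0],[0,0,0]]
    - [1,[-0.14,-0.2,0],[0,0,0]]
    - [1,[-0.175,-0.25,0],[0,0,0]]
    - [1,[-0.21,-0.3,0],[0,0,0]]
    - [1,[-0.245,-0.35,0],[0,0,0]]
    - [1,[-0.28,-0.4,0],[0,0,0]]

```text
time_s: 2.15
position: [0.6134, 0.0275, 0.3623]
tcp_rot: [2.618, -1.735, 0.0]
ft_force: [0.7, -0.0, 0.2]
gripper_width: 0.008
```

```bash
python3 -c "
from h import *
where(); snap('wrist','w1.png')
where(); "
```

```text
t 2.15 K mm [-27.4  13.6] z 362.3 toolx ang -67.08 tilt [ 0.  0. -1.] F corner [ 0.6 -0.3  0.2] w 0.01 q [ 0.31  0.34 -0.58  1.46  0.18  1.4  -1.44]
t 2.2 K mm [-21.4  22.4] z 361.5 toolx ang -66.39 tilt [-0.007 -0.005 -1.   ] F corner [3.7 4.4 1.5] w 0.0 q [ 0.3   0.34 -0.58  1.46  0.18  1.39 -1.45]
```

View pics/w1.png

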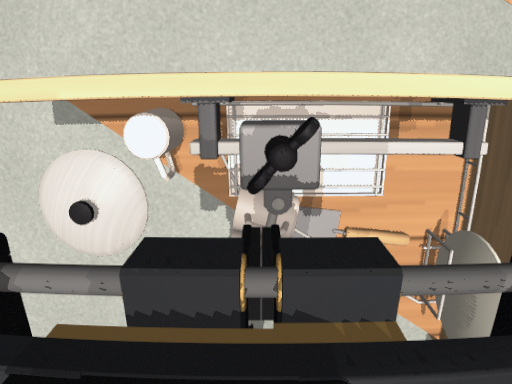

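Run:
```python
from h import *
c=dict(np.load('pics/w1.png.npz')); P,ok=cloud(c); C=(incorner(P,np.zeros(2))-K0)*1000; z=P[...,2]
for v,u,t in [(153,282,'hub'),(122,313,'backtip'),(186,252,'fronttip'),(180,316,'blk corner')]: print(t,C[v,u].round(1),z[v,u].round(4))
v,u=np.mgrid[:384,:512]
k=ok&(z>.255)&(z<.29)&(u>235)&(u<330)&(v>105)&(v<200); q=C[k]; print(k.sum(),q.mean(0),(q.min(0)+q.max(0))/2,np.linalg.svd(q-q.mean(0))[2][0],z[k].mean())
k=ok&(abs(z-.264)<.004)&(v<110); print('wall',np.percentile(C[k][:,0],[2,98]))
b=ok&(abs(z-.238)<.004)&(u>235)&(u<330)&(v>105)&(v<200); q=C[b]; print('blk',np.percentile(q,[1,99],axis=0))
s=ok&(v>135)&(v<160)&(u>190)&(u<220); print('brkt clamp',np.percentile(C[s],[2,98],axis=0),np.percentile(z[s],[50,90,99]))
s=ok&(v>100)&(v<150)&(u>440)&(u<485); print('far brkt',np.percentile(C[s],[2,98],axis=0),np.percentile(z[s],[50,90,99]))
```

```text
hub [ 4.5 -2.7] 0.2754
backtip [ 27.  -25.3] 0.272
fronttip [-20.9  19.8] 0.2752
blk corner [-26.1 -35. ] 0.2383
1756 [ 2.66119268 -3.20852422] [ 1.10553528 -2.98045788] [-0.73348571  0.67970487] 0.2727118051323108
wall [45.62016533 62.87085726]
blk [[-33.45919422 -37.40685572]
 [ 21.87953975  31.27129815]]
brkt clamp [[-45.89981079  50.42531566]
 [ 11.46777514 112.15697374]] [0.23107644 0.23249838 0.23329313]
far brkt [[  -9.52245988 -259.82612424]
 [  42.50016511 -153.25525208]] [0.22702771 0.23224892 0.23978648]
```

Call:
servo_tool:
  series:
    - [1,[-0.012,-0.013,0],[0,0,0]]
    - [1,[-0.023,-0.026,0],[0,0,0]]
    - [1,[-0.023,-0.026,0],[0,0,0]]
    - [1,[-0.023,-0.026,0.03],[0,0,0]]
    - [1,[-0.023,-0.026,0.06],[0,0,0]]
    - [1,[-0.023,-0.026,0.09],[0,0,0]]
    - [1,[-0.023,-0.026,0.11],[0,0,0]]
    - [1,[-0.023,-0.026,0.11],[0,0,0]]

```text
time_s: 3.2
position: [0.6266, 0.0554, 0.2512]
tcp_rot: [2.615, -1.736, -0.003]
ft_force: [-0.9, 0.4, 0.1]
gripper_width: 0.002
```

Run:
```python
from h import *
where()
c=snap('side','s2.png'); cv2.imwrite('pics/s2z.png',cv2.resize(cv2.imread('pics/s2.png')[60:240,150:400],None,fx=3,fy=3))
def sup(n): return 9.5*abs(n[0])+15*abs(n[1])
c0=np.array([0,-2.])
for ph in range(137,236,8):
    a=np.radians(ph);u=np.array([np.cos(a),np.sin(a)]);n=np.array([-u[1],u[0]])
    print(ph,(c0+28*u-(4+sup(n))*n).round(1),(c0+28*u+(4+sup(n))*n).round(1))
```

```text
t 3.2 K mm [-4.4 34.2] z 251.2 toolx ang -67.17 tilt [ 0.     0.004 -1.   ] F corner [-0.6  0.7  0.1] w 0.0 q [ 0.25  0.43 -0.57  1.59  0.24  1.2  -1.54]
137 [-5.8 32.8] [-35.1   1.4]
145 [-10.5  31.9] [-35.4  -3.7]
153 [-15.1  30. ] [-34.8  -8.6]
161 [-19.5  27.2] [-33.4 -13. ]
169 [-23.6  23.5] [-31.4 -16.8]
177 [-26.9  18.9] [-29. -20.]
185 [-29.6  15.3] [-26.2 -24.1]
193 [-32.   11.9] [-22.6 -28.5]
201 [-33.8   8. ] [-18.5 -32. ]
209 [-35.    3.4] [-14.  -34.6]
217 [-35.4  -1.5] [ -9.3 -36.2]
225 [-34.9  -6.7] [ -4.7 -36.9]
233 [-33.3 -12. ] [ -0.4 -36.8]
```

View pics/s2z.png

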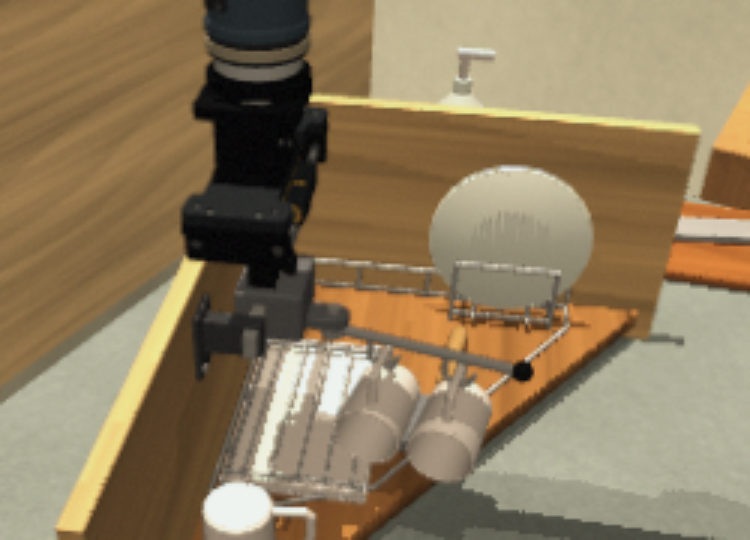

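Call:
servo_tool:
  series:
    - [1,[0.002,0.006,0],[0,0,0]]
    - [1,[0.004,0.011,0],[0,0,0]]
    - [1,[0.007,0.016,0],[0,0,0]]
    - [1,[0.011,0.02,0],[0,0,0]]
    - [1,[0.015,0.023,0],[0,0,0]]
    - [1,[0.019,0.026,0],[0,0,0]]
    - [1,[0.023,0.028,0],[0,0,0]]
    - [1,[0.027,0.03,0],[0,0,0]]

```text
time_s: 4.25
position: [0.6106, 0.0211, 0.2525]
tcp_rot: [-2.619, 1.734, 0.001]
ft_force: [0.5, 2.9, -0.4]
gripper_width: 0.001
```

Run:
```python
from h import *
where()
```

```text
t 4.25 K mm [-32.5   8.8] z 252.5 toolx ang -67.02 tilt [-0.001 -0.    -1.   ] F corner [ 1.6  2.5 -0.4] w 0.0 q [ 0.32  0.4  -0.57  1.63  0.23  1.18 -1.47]
```

Call:
servo_tool:
  series:
    - [1,[0.005,0.002,0],[0,0,0]]
    - [1,[0.01,0.002,0],[0,0,0]]
    - [1,[0.014,0.002,0],[0,0,0]]
    - [1,[0.017,0.001,0],[0,0,0]]
    - [1,[0.019,0.0,0],[0,0,0]]
    - [1,[0.021,-0.001,0],[0,0,0]]
    - [1,[0.021,-0.001,0],[0,0,0]]
    - [1,[0.021,-0.001,0],[0,0,0]]

```text
time_s: 5.25
position: [0.6197, 0.0015, 0.2525]
tcp_rot: [2.618, -1.735, 0.001]
ft_force: [-1.6, 0.9, -0.6]
gripper_width: 0.004
```

Run:
```python
from h import *
where()
```

```text
t 5.25 K mm [-31.7 -12.8] z 252.5 toolx ang -67.06 tilt [ 0.001  0.    -1.   ] F corner [-1.1  1.5 -0.6] w 0.0 q [ 0.34  0.41 -0.56  1.61  0.23  1.19 -1.44]
```

Call:
servo_tool:
  series:
    - [1,[-0.004,0.002,0],[0,0,0]]
    - [1,[-0.005,0.002,-0.03],[0,0,0]]
    - [1,[-0.005,0.002,-0.06],[0,0,0]]
    - [1,[-0.04,0,-0.06],[0,0,0]]
    - [1,[-0.071,-0.007,-0.06],[0,0,0]]
    - [1,[-0.071,-0.007,-0.06],[0,0,0]]
    - [1,[-0.071,-0.007,-0.06],[0,0,0]]
    - [1,[-0.071,-0.007,-0.06],[0,0,0]]

```text
time_s: 6.25
position: [0.5988, 0.0684, 0.3123]
tcp_rot: [2.616, -1.737, 0.001]
ft_force: [0.3, 0.3, 0.0]
gripper_width: 0.008
```

Run:
```python
from h import *
where()
snap('wrist','w3.png')
c=dict(np.load('pics/w3.png.npz')); P,ok=cloud(c); C=(incorner(P,np.zeros(2))-K0)*1000; z=P[...,2]
k=ok&(z>.255)&(z<.29)&(abs(C[...,0])<43)&(abs(C[...,1])<43); q=C[k]; print(k.sum(),q.mean(0),(q.min(0)+q.max(0))/2,np.linalg.svd(q-q.mean(0))[2][0])
```

```text
t 6.25 K mm [-24.9  57. ] z 312.3 toolx ang -67.17 tilt [ 0.001  0.    -1.   ] F corner [0.4 0.2 0. ] w 0.01 q [ 0.26  0.35 -0.59  1.57  0.2   1.29 -1.53]
2326 [ 3.23282784 -0.0806926 ] [ 0.78053775 -2.44449469] [-0.64012522 -0.76827059]
```

View pics/w3.png

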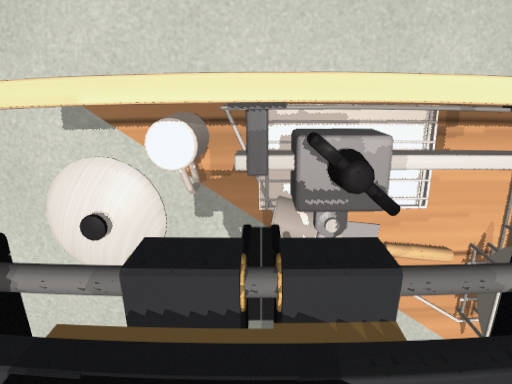

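Call:
servo_tool:
  series:
    - [1,[0,0,0.03],[0,0,0]]
    - [1,[0,0,0.06],[0,0,0]]
    - [1,[0,0,0.09],[0,0,0]]
    - [1,[0.006,0,0.09],[0,0,0]]
    - [1,[0.016,0,0.09],[0,0,0]]
    - [1,[0.031,0,0.09],[0,0,0]]
    - [1,[0.046,0,0.09],[0,0,0]]
    - [1,[0.061,0,0.09],[0,0,0]]

```text
time_s: 7.3
position: [0.6225, 0.0159, 0.224]
tcp_rot: [-2.617, 1.731, 0.002]
ft_force: [-3.0, 5.4, -0.9]
gripper_width: 0.006
```

Run:
```python
from h import *
where()
c=snap('side','s4.png'); cv2.imwrite('pics/s4z.png',cv2.resize(cv2.imread('pics/s4.png')[60:240,150:400],None,fx=3,fy=3))
```

```text
t 7.3 K mm [-23.6  -0.6] z 224.0 toolx ang -66.96 tilt [-0.003 -0.002 -1.   ] F corner [-0.7  6.1 -0.9] w 0.01 q [ 0.32  0.44 -0.56  1.64  0.25  1.13 -1.48]
```

View pics/s4z.png

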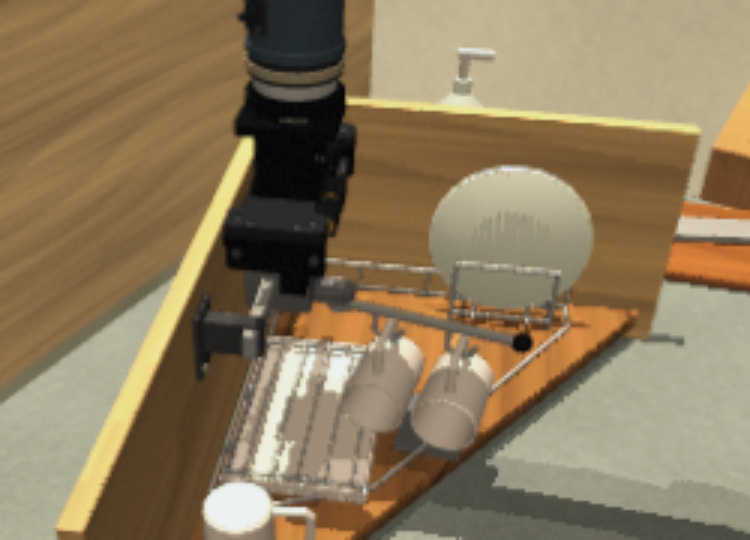

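Call:
servo_tool:
  series:
    - [1,[0.008,0,0],[0,0,0]]
    - [1,[0.016,0,0],[0,0,0]]
    - [1,[0.024,0,0],[0,0,0]]
    - [1,[0.032,0,0],[0,0,0]]
    - [1,[0.038,0,0],[0,0,0]]
    - [1,[0.043,0,0],[0,0,0]]
    - [1,[0.047,0,0],[0,0,0]]
    - [1,[0.05,0,0],[0,0,0]]

```text
time_s: 8.35
position: [0.6422, -0.0304, 0.2239]
tcp_rot: [-2.618, 1.732, -0.0]
ft_force: [-1.2, 4.1, 1.5]
gripper_width: 0.006
```

Run:
```python
from h import *
where()
c=snap('top','t5.png'); cv2.imwrite('pics/t5z.png',cv2.resize(c['img'][70:250,200:450,::-1],None,fx=3,fy=3,interpolation=cv2.INTER_CUBIC))
```

```text
t 8.35 K mm [-23.5 -50.9] z 223.9 toolx ang -66.97 tilt [-0.002 -0.002 -1.   ] F corner [0.5 4.2 1.5] w 0.01 q [ 0.37  0.47 -0.54  1.59  0.26  1.15 -1.4 ]
```

View pics/t5z.png

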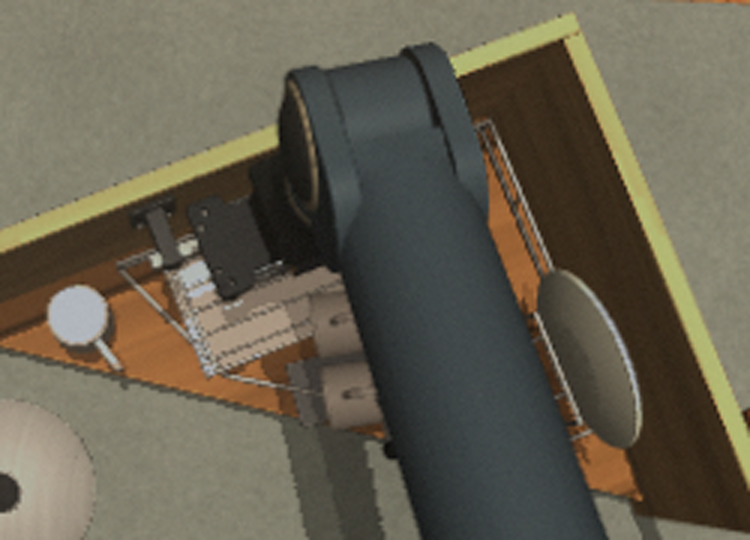

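Call:
servo_tool:
  series:
    - [1,[0.003,0,0],[0,0,0]]
    - [1,[0.006,0,0],[0,0,0]]
    - [1,[0.009,0,0],[0,0,0]]
    - [1,[0.011,0,0],[0,0,0]]
    - [1,[0.013,0,0],[0,0,0]]
    - [1,[0.014,0,0],[0,0,0]]
    - [1,[0.015,0,0],[0,0,0]]
    - [1,[0.015,0,0],[0,0,0]]

```text
time_s: 9.4
position: [0.6483, -0.0446, 0.2239]
tcp_rot: [-2.618, 1.732, -0.002]
ft_force: [-0.4, 5.3, 2.9]
gripper_width: 0.001
```

Run:
```python
from h import *
where()
```

```text
t 9.4 K mm [-23.5 -66.4] z 223.9 toolx ang -66.99 tilt [-0.    -0.003 -1.   ] F corner [1.7 5.1 2.9] w 0.0 q [ 0.38  0.48 -0.54  1.58  0.26  1.16 -1.38]
```

Still sliding on friction alone; keep on.

Call:
servo_tool:
  series:
    - [1,[0.002,0,0],[0,0,0]]
    - [1,[0.004,0,0],[0,0,0]]
    - [1,[0.006,0,0],[0,0,0]]
    - [1,[0.008,0,0],[0,0,0]]
    - [1,[0.01,0,0],[0,0,0]]
    - [1,[0.011,0,0],[0,0,0]]
    - [1,[0.012,0,0],[0,0,0]]
    - [1,[0.012,0,0],[0,0,0]]

```text
time_s: 10.4
position: [0.6531, -0.0558, 0.2239]
tcp_rot: [-2.618, 1.732, -0.002]
ft_force: [-0.9, 5.0, 2.8]
gripper_width: 0.004
```

Run:
```python
from h import *
where()
```

```text
t 10.4 K mm [-23.4 -78.5] z 223.9 toolx ang -66.99 tilt [-0.    -0.003 -1.   ] F corner [1.1 5.  2.8] w 0.0 q [ 0.39  0.49 -0.53  1.56  0.26  1.16 -1.36]
```

Call:
servo_tool:
  series:
    - [1,[0.002,0,0],[0,0,0]]
    - [1,[0.004,0,0],[0,0,0]]
    - [1,[0.006,0,0],[0,0,0]]
    - [1,[0.008,0,0],[0,0,0]]
    - [1,[0.01,0,0],[0,0,0]]
    - [1,[0.011,0,0],[0,0,0]]
    - [1,[0.012,0,0],[0,0,0]]
    - [1,[0.012,0,0],[0,0,0]]

```text
time_s: 11.4
position: [0.6575, -0.0664, 0.2237]
tcp_rot: [-2.618, 1.732, -0.001]
ft_force: [-0.6, 4.9, 3.3]
gripper_width: 0.003
```

Run:
```python
from h import *
where()
```

```text
t 11.4 K mm [-23.5 -90. ] z 223.7 toolx ang -66.97 tilt [-0.001 -0.002 -1.   ] F corner [1.3 4.7 3.3] w 0.0 q [ 0.4   0.5  -0.53  1.55  0.26  1.17 -1.35]
```

Call:
servo_tool:
  series:
    - [1,[0.002,0,0],[0,0,0]]
    - [1,[0.004,0,0],[0,0,0]]
    - [1,[0.006,0,0],[0,0,0]]
    - [1,[0.007,0,0],[0,0,0]]
    - [1,[0.008,0,0],[0,0,0]]
    - [1,[0.009,0,0],[0,0,0]]
    - [1,[0.01,0,0],[0,0,0]]
    - [1,[0.01,0,0],[0,0,0]]

```text
time_s: 12.4
position: [0.6575, -0.0665, 0.2238]
tcp_rot: [-2.62, 1.722, 0.021]
ft_force: [-11.0, 17.9, 8.9]
gripper_width: 0.005
```

Run:
```python
from h import *
where()
c=snap('side','s6.png'); cv2.imwrite('pics/s6z.png',cv2.resize(c['img'][60:240,150:400,::-1],None,fx=3,fy=3))
```

```text
t 12.4 K mm [-23.6 -90.1] z 223.8 toolx ang -66.63 tilt [-0.014  0.002 -1.   ] F corner [-3.1 20.8  8.9] w 0.0 q [ 0.41  0.5  -0.53  1.54  0.26  1.18 -1.33]
```

View pics/s6z.png

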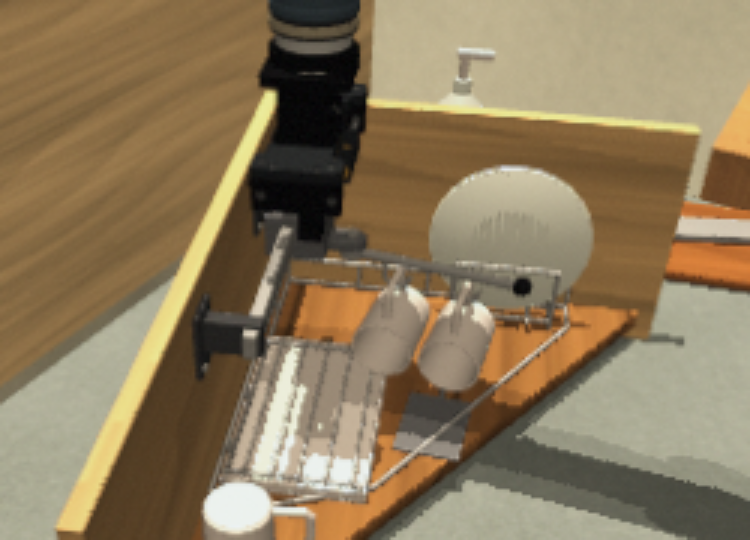

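Call:
servo_tool:
  series:
    - [1,[-0.01,0,0],[0,0,0]]
    - [1,[-0.02,0,0],[0,0,0]]
    - [1,[-0.02,0,-0.04],[0,0,0]]
    - [1,[-0.02,0,-0.086],[0,0,0]]
    - [1,[0.03,-0.014,-0.086],[0,0,0]]
    - [1,[0.079,-0.028,-0.086],[0,0,0]]
    - [1,[0.079,-0.028,-0.086],[0,0,0]]
    - [1,[0.079,-0.028,-0.086],[0,0,0]]

```text
time_s: 13.45
position: [0.7171, -0.1397, 0.3079]
tcp_rot: [2.617, -1.736, -0.001]
ft_force: [-0.4, 0.0, 0.2]
gripper_width: 0.004
```

Run:
```python
from h import *
where()
snap('wrist','w7.png')
c=dict(np.load('pics/w7.png.npz')); P,ok=cloud(c); C=(incorner(P,np.zeros(2))-K0)*1000; z=P[...,2]
k=ok&(z>.255)&(z<.29)&(abs(C[...,0])<42)&(abs(C[...,1]+140)<43); q=C[k]; print(k.sum(),q.mean(0),(q.min(0)+q.max(0))/2,np.linalg.svd(q-q.mean(0))[2][0])
b=ok&(abs(z-.238)<.003)&(abs(C[...,0]+15)<15)&(abs(C[...,1]+140)<60); q=C[b]; print('blk',np.percentile(q,[1,99],axis=0))
```

```text
t 13.45 K mm [   2.7 -180.8] z 307.9 toolx ang -67.1 tilt [-0.     0.001 -1.   ] F corner [-0.4  0.2  0.2] w 0.0 q [ 0.43  0.56 -0.5   1.24  0.27  1.4  -1.22]
2582 [   8.04210263 -131.16260406] [   5.68598139 -133.00448871] [-0.61122574 -0.79145631]
blk [[ -24.58889401 -168.8261268 ]
 [  -0.36313259 -100.57524058]]
```

View pics/w7.png

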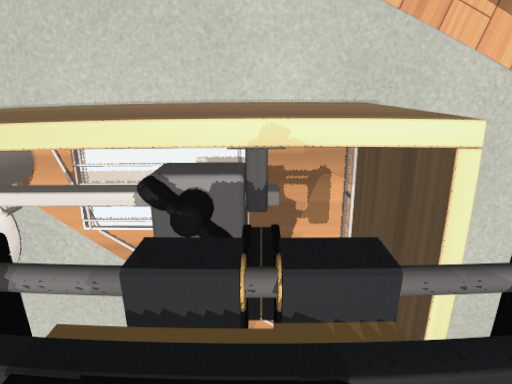

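Call:
servo_tool:
  series:
    - [1,[-0.002,0,0.025],[0,0,0]]
    - [1,[-0.003,0,0.05],[0,0,0]]
    - [1,[-0.003,0,0.056],[0,0,0]]
    - [1,[-0.009,0.003,0.056],[0,0,0]]
    - [1,[-0.01,0.007,0.056],[0,0,0]]
    - [1,[-0.011,0.011,0.056],[0,0,0]]
    - [1,[-0.012,0.016,0.056],[0,0,0]]
    - [1,[-0.015,0.02,0.056],[0,0,0]]

```text
time_s: 14.5
position: [0.6933, -0.1335, 0.2531]
tcp_rot: [-2.618, 1.736, -0.002]
ft_force: [2.3, 0.2, -0.3]
gripper_width: -0.0
```

Run:
```python
from h import *
where()
```

```text
t 14.5 K mm [ -16.8 -165.8] z 253.1 toolx ang -67.08 tilt [ 0.001 -0.001 -1.   ] F corner [ 2.2 -0.7 -0.3] w -0.0 q [ 0.45  0.55 -0.51  1.39  0.27  1.27 -1.24]
```

Call:
servo_tool:
  series:
    - [1,[-0.003,0.004,0],[0,0,0]]
    - [1,[-0.008,0.008,0],[0,0,0]]
    - [1,[-0.012,0.011,0],[0,0,0]]
    - [1,[-0.016,0.013,0],[0,0,0]]
    - [1,[-0.02,0.015,0],[0,0,0]]
    - [1,[-0.024,0.017,0],[0,0,0]]
    - [1,[-0.028,0.017,0],[0,0,0]]
    - [1,[-0.033,0.017,0],[0,0,0]]

```text
time_s: 15.5
position: [0.6644, -0.1097, 0.2525]
tcp_rot: [2.618, -1.735, 0.0]
ft_force: [0.9, -3.0, -0.6]
gripper_width: 0.002
```

Run:
```python
from h import *
where()
```

```text
t 15.5 K mm [ -34.1 -132.6] z 252.5 toolx ang -67.07 tilt [ 0.001  0.001 -1.   ] F corner [-0.4 -3.1 -0.6] w 0.0 q [ 0.45  0.5  -0.52  1.48  0.26  1.24 -1.27]
```

Call:
servo_tool:
  series:
    - [1,[-0.003,0,0],[0,0,0]]
    - [1,[-0.006,-0.001,0],[0,0,0]]
    - [1,[-0.008,-0.002,0],[0,0,0]]
    - [1,[-0.01,-0.003,0],[0,0,0]]
    - [1,[-0.012,-0.004,0],[0,0,0]]
    - [1,[-0.014,-0.005,0],[0,0,0]]
    - [1,[-0.015,-0.006,0],[0,0,0]]
    - [1,[-0.015,-0.006,0],[0,0,0]]

```text
time_s: 16.5
position: [0.663, -0.0991, 0.2524]
tcp_rot: [2.608, -1.736, 0.003]
ft_force: [-2.9, -11.0, 2.4]
gripper_width: 0.004
```

Run:
```python
from h import *
where()
```

```text
t 16.5 K mm [ -31.2 -122.3] z 252.4 toolx ang -67.3 tilt [ 0.006  0.006 -1.   ] F corner [-6.9 -9.   2.4] w 0.0 q [ 0.43  0.49 -0.52  1.49  0.26  1.24 -1.3 ]
```

Call:
servo_tool:
  series:
    - [1,[0.01,0.008,0],[0,0,0]]
    - [1,[0.015,0.01,-0.03],[0,0,0]]
    - [1,[0.015,0.01,-0.08],[0,0,0]]
    - [1,[0.015,0.06,-0.08],[0,0,0]]
    - [1,[0.015,0.115,-0.08],[0,0,0]]
    - [1,[0.016,0.174,-0.08],[0,0,0]]
    - [1,[0.016,0.174,-0.08],[0,0,0]]
    - [1,[0.016,0.174,-0.08],[0,0,0]]

```text
time_s: 17.5
position: [0.5109, -0.1742, 0.3329]
tcp_rot: [-2.619, 1.732, -0.001]
ft_force: [-0.3, -0.0, 0.0]
gripper_width: 0.009
```

Run:
```python
from h import *
where()
snap('wrist','w8.png'); snap('side','s8.png')
for n in ['w8','s8']:
    c=dict(np.load(f'pics/{n}.png.npz')); P,ok=cloud(c); C=(incorner(P,np.zeros(2))-K0)*1000; z=P[...,2]
    k=ok&(z>.255)&(z<.29)&(abs(C[...,0])<42)&(abs(C[...,1]+136)<43)&(c['img'].max(-1)<90); q=C[k]; print(n,k.sum(),q.mean(0),(q.min(0)+q.max(0))/2,np.linalg.svd(q-q.mean(0))[2][0])
    b=ok&(abs(z-.238)<.003)&(abs(C[...,0]+10)<20)&(abs(C[...,1]+140)<60); q=C[b]; print('blk',np.percentile(q,[1,99],axis=0))
    ball=ok&(c['img'].max(-1)<70)&(abs(z-.187)<.015)&(C[...,0]<-160)&(C[...,0]>-260)&(abs(C[...,1]+100)<80); q=C[ball]; print('ball',len(q),np.median(q,0))
cv2.imwrite('pics/s8z.png',cv2.resize(cv2.imread('pics/s8.png')[60:240,150:400],None,fx=3,fy=3))
```

```text
t 17.5 K mm [-200.6 -132. ] z 332.9 toolx ang -66.95 tilt [-0.001 -0.002 -1.   ] F corner [-0.3  0.1  0. ] w 0.01 q [ 0.71  0.21 -0.54  1.68  0.11  1.29 -1.02]<stdin>:6: RuntimeWarning: Mean of empty slice.
  ret = um.true_divide(
Traceback (most recent call last):
ValueError: zero-size array to reduction operation minimum which has no identity
```

View pics/w8.png

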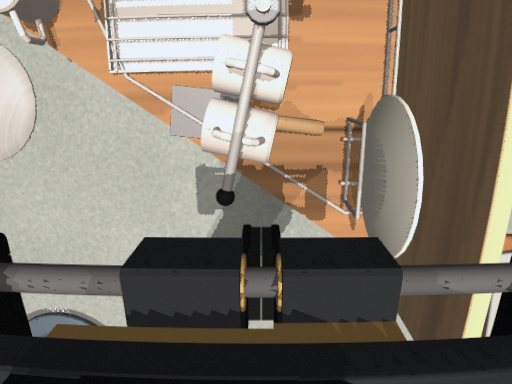

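Run:
```python
from h import *
for n in ['w8','s8']:
    c=dict(np.load(f'pics/{n}.png.npz')); P,ok=cloud(c); C=(incorner(P,np.zeros(2))-K0)*1000; z=P[...,2]
    k=ok&(z>.255)&(z<.29)&(abs(C[...,0])<42)&(abs(C[...,1]+136)<43)&(c['img'].max(-1)<90); q=C[k]
    if len(q)>9: print(n,k.sum(),q.mean(0),(q.min(0)+q.max(0))/2,np.linalg.svd(q-q.mean(0))[2][0])
    b=ok&(abs(z-.238)<.003)&(abs(C[...,0]+10)<20)&(abs(C[...,1]+140)<60); q=C[b]
    if len(q): print('blk',np.percentile(q,[1,99],axis=0))
    ball=ok&(c['img'].max(-1)<70)&(abs(z-.187)<.015)&(C[...,0]<-160)&(C[...,0]>-260)&(abs(C[...,1]+100)<80); q=C[ball]; print('ball',len(q),np.median(q,0) if len(q) else 0)
cv2.imwrite('pics/s8z.png',cv2.resize(cv2.imread('pics/s8.png')[60:240,150:400],None,fx=3,fy=3))
```

```text
ball 240 [-218.89547008  -98.62961589]
s8 136 [  -0.30918355 -124.92421918] [   0.9502844  -129.43172322] [-0.67407683  0.73866124]
blk [[ -29.39623587 -161.47538245]
 [   8.68233522  -97.36827351]]
ball 28 [-219.31044041  -92.63631684]
```

View pics/s8z.png

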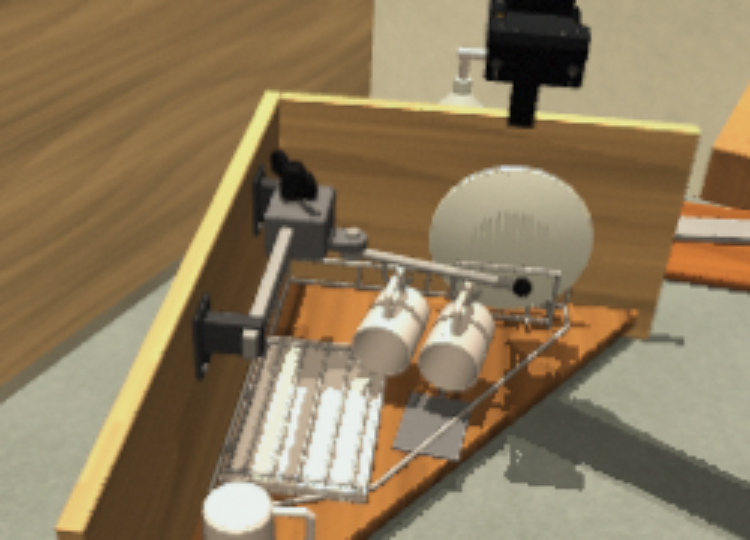

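Run:
```python
from h import *
pv=np.array([-58,-135.])
for d in [77,72,67,62,57,52,47,42,37,32,27,22,17,12,8,4,0]:
    a=np.radians(d);u=np.array([-np.sin(a),np.cos(a)]);m=np.array([-np.cos(a),-np.sin(a)])
    s=9.5*abs(m[0])+13*abs(m[1]); c=pv+141*u+(5+s)*m; q=c-np.array([-201,-132]); print(d,c.round(0),'tool',(-q[1]).round(),(-q[0]).round())
```

```text
77 [-200. -123.] tool -9.0 -1.0
72 [-198. -111.] tool -21.0 -3.0
67 [-196.  -99.] tool -33.0 -5.0
62 [-192.  -87.] tool -45.0 -9.0
57 [-188.  -76.] tool -56.0 -13.0
52 [-182.  -65.] tool -67.0 -19.0
47 [-175.  -54.] tool -78.0 -26.0
42 [-168.  -44.] tool -88.0 -33.0
37 [-159.  -35.] tool -97.0 -42.0
32 [-150.  -26.] tool -106.0 -51.0
27 [-139.  -18.] tool -114.0 -62.0
22 [-128.  -11.] tool -121.0 -73.0
17 [-116.   -5.] tool -127.0 -85.0
12 [-104.   -1.] tool -131.0 -97.0
8 [-94.   2.] tool -134.0 -107.0
4 [-83.   5.] tool -137.0 -118.0
0 [-72.   6.] tool -138.0 -128.0
```

Call:
servo_tool:
  series:
    - [1,[0,0,0.03],[0,0,0]]
    - [1,[0,0,0.06],[0,0,0]]
    - [1,[0,0,0.09],[0,0,0]]
    - [1,[0,0,0.12],[0,0,0]]
    - [1,[0,0,0.15],[0,0,0]]
    - [1,[0,0,0.15],[0,0,0]]
    - [1,[-0.004,0,0.15],[0,0,0]]
    - [1,[-0.008,0,0.15],[0,0,0]]

```text
time_s: 18.6
position: [0.5084, -0.1678, 0.184]
tcp_rot: [-2.619, 1.733, -0.004]
ft_force: [0.4, -0.0, 0.3]
gripper_width: 0.004
```

Run:
```python
from h import *
where()
```

```text
t 18.6 K mm [-200.4 -125.1] z 184.0 toolx ang -67.0 tilt [ 0.002 -0.002 -1.   ] F corner [ 0.4 -0.2  0.3] w 0.0 q [ 0.67  0.33 -0.53  1.89  0.2   0.97 -1.11]
```

Call:
servo_tool:
  series:
    - [1,[-0.001,0,0.005],[0,0,0]]
    - [1,[-0.007,-0.001,0.005],[0,0,0]]
    - [1,[-0.013,-0.003,0.005],[0,0,0]]
    - [1,[-0.019,-0.004,0.005],[0,0,0]]
    - [1,[-0.025,-0.005,0.005],[0,0,0]]
    - [1,[-0.031,-0.007,0.005],[0,0,0]]
    - [1,[-0.037,-0.009,0.005],[0,0,0]]
    - [1,[-0.048,-0.013,0.005],[0,0,0]]

```text
time_s: 19.6
position: [0.5005, -0.1189, 0.1775]
tcp_rot: [2.618, -1.736, 0.0]
ft_force: [0.4, -0.1, -0.0]
gripper_width: 0.008
```

Run:
```python
from h import *
where()
c=snap('side','s9.png'); cv2.imwrite('pics/s9z.png',cv2.resize(c['img'][60:240,150:400,::-1],None,fx=3,fy=3))
```

```text
t 19.6 K mm [-188.6  -77. ] z 177.5 toolx ang -67.09 tilt [ 0. -0. -1.] F corner [ 0.3 -0.2 -0. ] w 0.01 q [ 0.6   0.31 -0.55  1.94  0.19  0.95 -1.21]
```

View pics/s9z.png

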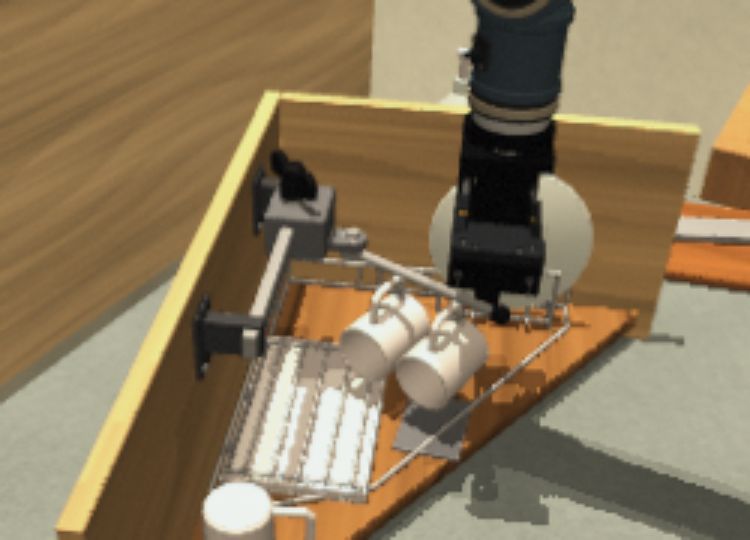

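Call:
servo_tool:
  series:
    - [1,[-0.006,-0.003,0],[0,0,0]]
    - [1,[-0.011,-0.006,0],[0,0,0]]
    - [1,[-0.017,-0.01,0],[0,0,0]]
    - [1,[-0.022,-0.013,0],[0,0,0]]
    - [1,[-0.027,-0.017,0],[0,0,0]]
    - [1,[-0.032,-0.021,0],[0,0,0]]
    - [1,[-0.037,-0.025,0],[0,0,0]]
    - [1,[-0.041,-0.029,0],[0,0,0]]

```text
time_s: 20.65
position: [0.5113, -0.0696, 0.1775]
tcp_rot: [2.619, -1.735, 0.0]
ft_force: [0.4, -0.3, -0.1]
gripper_width: 0.007
```

Call:
servo_tool:
  series:
    - [1,[-0.005,-0.005,0],[0,0,0]]
    - [1,[-0.009,-0.01,0],[0,0,0]]
    - [1,[-0.013,-0.015,0],[0,0,0]]
    - [1,[-0.017,-0.02,0],[0,0,0]]
    - [1,[-0.02,-0.026,0],[0,0,0]]
    - [1,[-0.024,-0.032,0],[0,0,0]]
    - [1,[-0.027,-0.038,0],[0,0,0]]
    - [1,[-0.03,-0.044,0],[0,0,0]]

```text
time_s: 21.65
position: [0.5403, -0.0249, 0.1775]
tcp_rot: [2.619, -1.735, 0.0]
ft_force: [-0.3, 0.4, 0.7]
gripper_width: 0.007
```

Run:
```python
from h import *
where()
c=snap('side','s10.png'); cv2.imwrite('pics/s10z.png',cv2.resize(c['img'][60:240,150:400,::-1],None,fx=3,fy=3))
```

```text
t 21.65 K mm [-115.2   -6.1] z 177.5 toolx ang -67.04 tilt [ 0. -0. -1.] F corner [-0.1  0.4  0.7] w 0.01 q [ 0.43  0.35 -0.57  1.88  0.23  0.97 -1.42]
```

View pics/s10z.png

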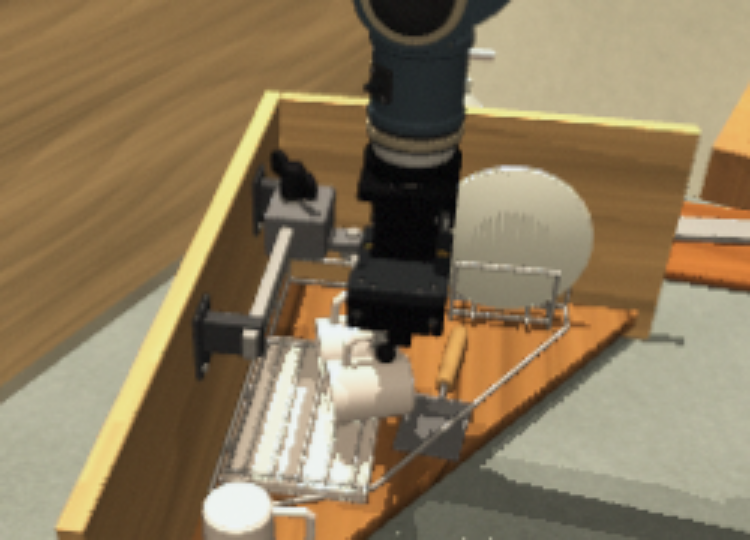

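Call:
servo_tool:
  series:
    - [1,[-0.002,-0.005,0],[0,0,0]]
    - [1,[-0.004,-0.01,0],[0,0,0]]
    - [1,[-0.006,-0.015,0],[0,0,0]]
    - [1,[-0.008,-0.02,0],[0,0,0]]
    - [1,[-0.01,-0.025,0],[0,0,0]]
    - [1,[-0.011,-0.029,0],[0,0,0]]
    - [1,[-0.012,-0.033,0],[0,0,0]]
    - [1,[-0.012,-0.036,0],[0,0,0]]

```text
time_s: 22.7
position: [0.5686, 0.0002, 0.1776]
tcp_rot: [-2.619, 1.735, 0.0]
ft_force: [-0.3, 0.2, -1.2]
gripper_width: 0.003
```

Run:
```python
from h import *
where()
```

```text
t 22.7 K mm [-79.3   6. ] z 177.6 toolx ang -67.03 tilt [-0.  0. -1.] F corner [-0.2  0.3 -1.2] w 0.0 q [ 0.37  0.4  -0.57  1.82  0.25  1.   -1.47]
```

Call:
servo_tool:
  series:
    - [1,[0,-0.002,0],[0,0,0]]
    - [1,[0,-0.004,0],[0,0,0]]
    - [1,[0,-0.006,0],[0,0,0]]
    - [1,[0,-0.008,0],[0,0,0]]
    - [1,[0,-0.009,0],[0,0,0]]
    - [1,[0,-0.01,0],[0,0,0]]
    - [1,[0,-0.011,0],[0,0,0]]
    - [1,[0,-0.011,0],[0,0,0]]

```text
time_s: 23.7
position: [0.5743, 0.0023, 0.1772]
tcp_rot: [2.611, -1.731, -0.01]
ft_force: [-12.0, -3.0, 8.6]
gripper_width: 0.008
```

Run:
```python
from h import *
where()
```

```text
t 23.7 K mm [-73.2   5.8] z 177.2 toolx ang -67.09 tilt [-0.     0.011 -1.   ] F corner [-12.3   2.    8.6] w 0.01 q [ 0.36  0.41 -0.57  1.8   0.26  1.02 -1.48]
```

Call:
servo_tool:
  series:
    - [1,[0,0.005,0],[0,0,0]]
    - [1,[0,0.008,0],[0,0,0]]
    - [1,[0,0.02,0],[0,0,0]]
    - [1,[0,0.05,0],[0,0,0]]
    - [1,[0,0.08,-0.03],[0,0,0]]
    - [1,[0,0.11,-0.08],[0,0,0]]
    - [1,[0,0.14,-0.13],[0,0,0]]
    - [1,[0,0.16,-0.14],[0,0,0]]

```text
time_s: 24.7
position: [0.4317, -0.0587, 0.321]
tcp_rot: [-2.617, 1.735, -0.011]
ft_force: [0.1, -0.5, 0.1]
gripper_width: 0.005
```

Call:
servo_tool:
  series:
    - [1,[0.02,0.02,0],[0,0,0]]
    - [1,[0.04,0.02,0],[0,0,0]]
    - [1,[0.04,0.02,0],[0,0,0]]
    - [1,[0.04,0.02,0],[0,0,0]]
    - [1,[0.04,0.02,0],[0,0,0]]
    - [1,[0.04,0.02,0],[0,0,0]]
    - [1,[0.04,0.02,0],[0,0,0]]
    - [1,[0.04,0.02,0],[0,0,0]]

```text
time_s: 25.7
position: [0.4285, -0.1028, 0.3176]
tcp_rot: [-2.619, 1.735, -0.0]
ft_force: [-0.0, -1.0, 0.0]
gripper_width: 0.008
```

Run:
```python
from h import *
where()
snap('wrist','w11.png'); snap('side','s11.png')
for n in ['w11','s11']:
    c=dict(np.load(f'pics/{n}.png.npz')); P,ok=cloud(c); C=(incorner(P,np.zeros(2))-K0)*1000; z=P[...,2]
    k=ok&(z>.255)&(z<.29)&(abs(C[...,0])<42)&(abs(C[...,1]+136)<43)&(c['img'].max(-1)<90); q=C[k]
    if len(q)>9: print(n,k.sum(),q.mean(0),np.linalg.svd(q-q.mean(0))[2][0])
    b=ok&(abs(z-.238)<.003)&(abs(C[...,0]+10)<20)&(abs(C[...,1]+140)<60); q=C[b]
    if len(q): print('blk',np.percentile(q,[1,99],axis=0))
    ball=ok&(c['img'].max(-1)<70)&(abs(z-.19)<.013)&(abs(C[...,0]+60)<25)&(abs(C[...,1]-32)<25); q=C[ball]; print('ball',len(q),np.median(q,0) if len(q) else 0)
cv2.imwrite('pics/s11z.png',cv2.resize(cv2.imread('pics/s11.png')[60:240,150:400],None,fx=3,fy=3))
```

```text
t 25.7 K mm [-248.5  -34. ] z 317.6 toolx ang -67.03 tilt [ 0. -0. -1.] F corner [-0.4 -0.9  0. ] w 0.01 q [ 0.68  0.03 -0.54  1.89  0.02  1.22 -1.04]
ball 0 0
s11 137 [  -0.50690124 -124.5604243 ] [-0.67258409  0.74002071]
blk [[ -29.68814133 -163.26216863]
 [   8.88883237  -97.52370472]]
ball 30 [-58.39870335  39.24449358]
```

View pics/s11z.png

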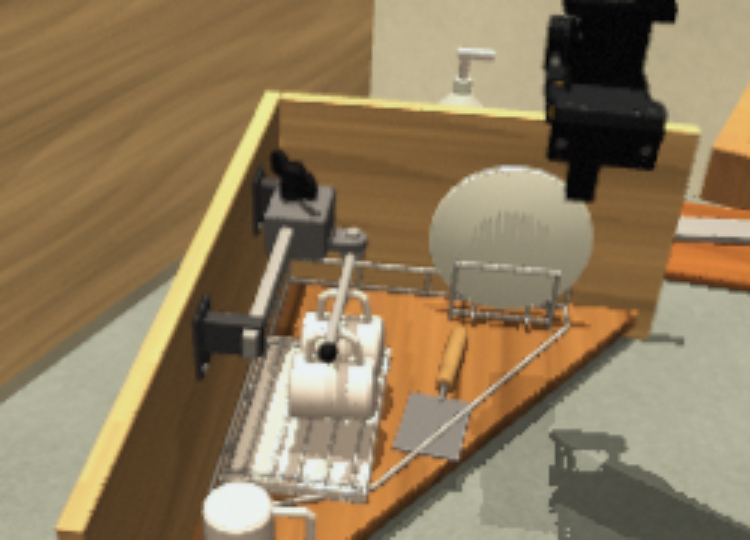

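View pics/w11.png

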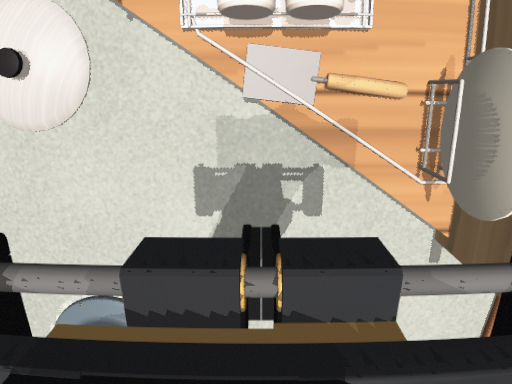

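Run:
```python
from h import *
c=snap('top','t12.png'); P,ok=cloud(c); C=(incorner(P,np.zeros(2))-K0)*1000; z=P[...,2]
ball=ok&(c['img'].max(-1)<70)&(abs(z-.19)<.013)&(abs(C[...,0]+60)<25)&(abs(C[...,1]-32)<25); q=C[ball]; print('ball',len(q),np.median(q,0) if len(q) else 0)
k=ok&(z>.255)&(z<.29)&(abs(C[...,0])<40)&(abs(C[...,1]+136)<43)&(c['img'].max(-1)<80); q=C[k]; print('knob',len(q),q.mean(0) if len(q) else 0,np.linalg.svd(q-q.mean(0))[2][0] if len(q)>9 else 0)
where(); print(env.finish_job())
```

```text
ball 30 [-58.38712781  35.35939989]
knob 163 [  -0.22969214 -129.38602024] [-0.64383688  0.76516278]
t 25.85 K mm [-248.6  -34.1] z 317.6 toolx ang -67.04 tilt [ 0. -0. -1.] F corner [-0.2  0.2  0.5] w 0.01 q [ 0.68  0.03 -0.54  1.89  0.02  1.22 -1.04]
the job is handed in; nothing more can be done
None
```

The cup arm is put away and the job is handed in, at 25.85 s of the 72 s allowed. No verdict came back, so what follows rests on my own checks.

- **Loosening:** I turned the wing knob anticlockwise to its loose stop. The wrist picture showed the front wing at 230°.
- **Sliding:** I pushed the holder along the rail until it stopped dead. The push force rose from about 5 N to 21 N with no further movement, about 135 mm from where it started.
- **Tightening:** I turned the knob clockwise until it met its stop at about 11 N. Afterwards the front wing measured 130° from above and 132° from the side, against a nominal 130° when tight.
- **Folding:** I swung the arm in against its stop, at about 12 N. The ball on its end then lay within about 1 mm of the line through the pivot along the back wall in both the side and top views, so the arm is at about 0 rad.

In the last pictures the holder had not moved since it was tightened, the gripper was clear of everything, and the wrist force was near zero. The plate, pot lid, spatula and spare mug looked undisturbed, but I judged those by eye and did not measure them.

Two readings disagreed:
- **Start angle of the wing:** it read about 137° instead of 130°, so the knob seems to have started slightly off its tight stop.
- **Home position of the holder:** the estimates differed by about 10 mm between cameras. I took the force stop as proof that it was home.

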